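Click the drive tester's dial round to its long mark and press start

TASK

With a fingertip, turn the big knurled dial on top of the grey drive tester clockwise, click by click, until it has clicked into the position where its white pointer line faces the long white mark on the case. Then press the white button on the small separate key box fully down with a fingertip and let go. Do not lift or carry anything: the key box must stay where it stands, and the jar, screwdriver and open disk drive must be left alone.

Things in the scene. Friction and masses are not known exactly. Their poses are not given: they have to be found in the camera images.
- dial_top (a point): Centre of the flat top face of the dial, on its upright axis, 78 mm above the table. The dial is a black disc, 92 mm across (too wide to grasp), 22 mm high, with a knurled rim and a white pointer line on its top from near the centre to the rim. It is sprung: pressed, it yields up to 4 mm, starting at 2 N, then 2.5 N per mm, about 12 N at the bottom. A fingertip pressed on it turns it by friction.
- tester: The fixed grey case under the dial, 170 x 220 mm, 50 mm high; origin at the centre of its underside, below the dial's axis. The long mark (white bar 25 x 7 mm) lies on its top just outside the dial, in the case's own -x direction, roughly towards the robot; the short ticks at the other dial positions are 8 mm long.
- dial (a joint): Angle of the dial in rad, growing clockwise seen from above; 0 = pointer at the long mark. It clicks in every 0.524 rad (30 degrees): -1.571, -1.047, -0.524, 0, 0.524. It starts at rest at -1.047 or -0.524. Let go, it is pulled to the nearest position (at most 0.06 N m; it tips over half-way between two). End stops at -1.75 and 0.70.
- key_top (a point): Centre of the top of the white push button (32 mm diameter, travel 6 mm straight down, fully down at about 5 N, springs back) on the key box: a loose grey box, 70 x 70 x 36 mm, 0.6 kg, standing on the table left or right of the tester.
- key (a joint): Travel of the push button in m: 0 = up, 0.006 = fully down.
- key_box: The loose key box, 70 x 70 x 36 mm; origin at the centre of its underside, z up. To be left standing in its place.
- jar: Bystander: closed glass jar, 60 mm diameter, 75 mm high, on the other side of the tester; origin at the centre of its underside.
- screwdriver: Bystander: screwdriver 180 mm long with a wooden handle, lying on the table beyond and to the left; origin under its middle.
- drive: Bystander: opened disk drive, 147 x 102 x 25 mm, lying on the table beyond and to the right; origin at the centre of its underside.

How it is judged:
By the outcome, as a careful person would: the job done as asked, in the order asked, and still so for the second after the job is handed in, with the robot touching nothing.
It also fails if it takes over 43 s, if anything falls off the work surface, if the arm or the gripper's body presses on something with over 40 N, if the wrist force passes 120 N, or if a joint passes its speed limit or range.

ROBOT

A 6-joint arm with a two-finger parallel gripper is mounted at the origin on the work surface. World frame = base frame: x ahead of the robot, y to its left, z up, the work surface at z = 0. Lengths are in mm, angles in rad, forces in N, time in s.
With the tool pointing down it reaches from about 325 to 875 mm from the base axis. Payload 4.4 kg.
Tool frame: the origin (TCP) lies at the centre of the arm's flange, where the gripper is bolted on; the fingertips stand 173 mm ahead of it and the grasp point (between the pads) lies 155 mm ahead of it (bot.pinch_z is the distance from the TCP to the grasp point, in mm); z points along the fingers, x is the direction in which the jaws open and shut, and the axes are right-handed (so a half turn about z gives the same grasp; the last joint's range is limited). The gripper opens to 85 mm and grips with 20 to 120 N. Pads are 22 mm wide; open, the fingers measure 114 mm over their backs; the gripper's body (76 mm by 85 mm) begins 54 mm behind the grasp point. The pads swing forward as they close: fully open they stand 13 mm farther back than shut.
Start: joints at [-0.15, 0.207, 1.542, -0, 1.393, -0.15], TCP at [575.003, -0.012, 404.682] pointing down, gripper open.
Joint ranges: [-2.73, 2.73], [-0.86, 2.22], [0.23, 2.46], [-1.11, 4.25], [0.08, 2.63], [-2.82, 2.82]. Speed limits (rad/s): [2.79, 2.79, 3.14, 3.14, 3.14, 3.14].

INTERFACE

Orientations are given as a rotation vector (axis times angle).
In Python, from station import monitor, cams, job_done, bot gives the robot as it stands. The module is installed in compiled form; this text tells all that it offers.
- The arm moves only by the tool step_arm, never from a script. Its argument "increments" is a list of rows, each a list of 5 numbers: the shift along the world's x, y, z in units of 0.03 m (1.0 is 0.03 m), then the turn about the world's z in units of 5 degrees (1.0 is 5 degrees), then the opening in per cent of the stroke, from 0 (shut) to 100 (fully open). A call has 1 to 20 rows; each row shifts and turns the pose as measured when the row begins; what a row does not reach is not made up. A row lasts 1/12 s, in which the tool goes at most 41.7 mm and 7.16 degrees, less where a joint would pass 70% of its speed; a pose out of reach is approached as far as the arm can. A call with a number of a shift or a turn outside -1 to 1 is refused whole. A call with a gripper value outside its range is refused whole. The fingers move at their own pace and stop on an object; "force" is the grip in N (left out, the last holds). Time passes only in rows, so rows that do not move let the fingers close. It gives the time, the measured TCP pose, the force and the opening at its end, in the units of the state.
- monitor.get_state(): the state, without advancing time (a new reading comes with each control period).
- cams.read_camera(name): name is "scene" or "side" or "wrist"; returns a dict with "pixels" (400x640x3 uint8, red, green, blue), "mtx" (3x3 intrinsics, pixels), "rvec" (rotation vector, rad) and "tvec" (3), from world to camera coordinates, as OpenCV has them. Camera axes: x right, y down, z forward; pixel columns grow to the right and rows downward; lengths in mm; the calibration is good to about 2 mm. A picture is of the moment at which its call begins. There is no depth.
- job_done(): hands the job in, once; it reports no verdict.
The state is a dict: "time_s": time; "q": joint angles; "joint_vel": joint speeds; "joint_torque": joint torques, N m; "ee_pos": TCP position; "orientation": TCP orientation; "force": force on the tool from outside, world axes, zero at the start; "moment": the same for the moment, N m; "opening": opening from 0.0 (shut) to 1.0 (fully open).
Only numpy, scipy, OpenCV 4.12 (cv2) and the standard library are available. Lean on these libraries where they do the work, as an engineer would, in place of code of your own. Each camera call takes 0.05 s, during which the arm holds its last target.

## Working session

There is one attempt and no reset: what is moved stays moved. The work goes in short steps, Python scripts to look and compute and a tool call to move; the robot and the scene stay as the last step left them, time stands still between calls to the robot, and variables do not carry over. Pictures are saved under pics/ and viewed, and the job is handed in when it is done.

Besides the shell and the picture viewer there is one more tool, called after ">>>" as name([rows], argument=value, ...), one row to a line, values as JSON. step_arm: Moves the arm, as the interface text tells. Its arguments: {"type":"object","properties":{"increments":{"type":"array"},"force":{"type":"number"}},"required":["increments"]}

```bash
mkdir -p pics
cat > h.py <<'E'
import numpy as np,cv2
from station import monitor,cams,job_done,bot
def grab(n,f):
    c=cams.read_camera(n); cv2.imwrite('pics/'+f,cv2.cvtColor(c['pixels'],cv2.COLOR_RGB2BGR)); return c
def ray(c,uv,z):
    R,_=cv2.Rodrigues(np.array(c['rvec'],float)); t=np.array(c['tvec'],float).ravel()
    d=R.T@np.linalg.solve(np.array(c['mtx']),[uv[0],uv[1],1.]); o=-R.T@t
    return o+d*(z-o[2])/d[2]
def proj(c,P):
    return cv2.projectPoints(np.array(P,float).reshape(-1,3),np.array(c['rvec'],float),np.array(c['tvec'],float),np.array(c['mtx'],float),None)[0].reshape(-1,2)
E
python3 - <<'E'
from h import *
import pickle
d={n:grab(n,n+'0.png') for n in('scene','side','wrist')}
pickle.dump(d,open('c0.pkl','wb'))
s=monitor.get_state();print(s['time_s'],s['ee_pos'],s['force'],s['opening'])
E
```

```text
0.15 [5.74709990e+02 2.36287295e-02 4.03756319e+02] [-0.26352467  0.73072697  0.15703914] 0.9975901310868514
```

View pics/scene0.png

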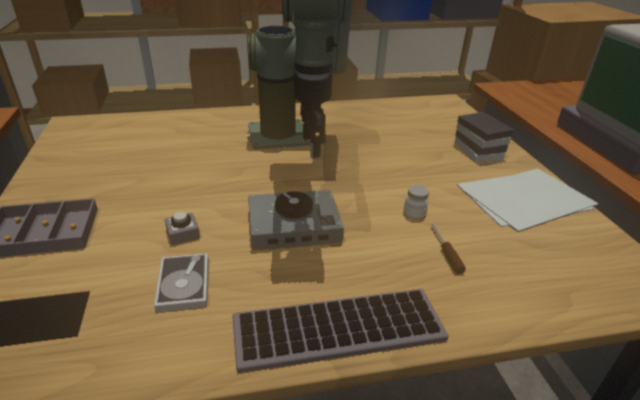

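View pics/side0.png

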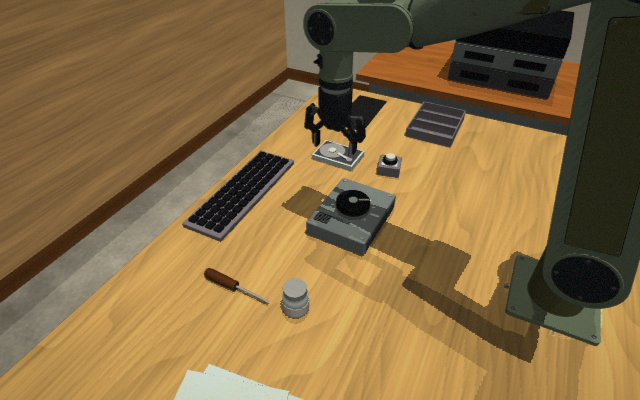

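View pics/wrist0.png

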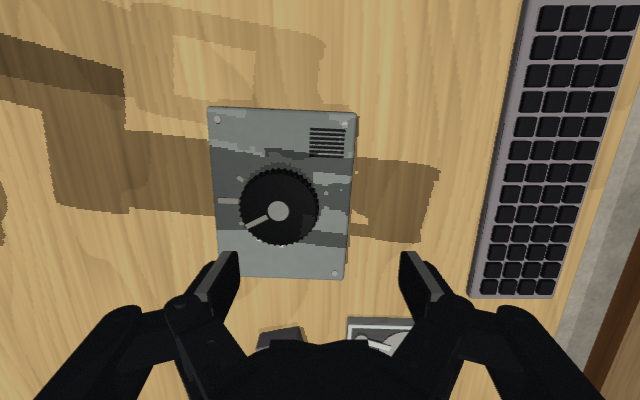

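Run:
```python
from h import *
import pickle
d=pickle.load(open('c0.pkl','rb'))
w=cv2.imread('pics/wrist0.png');cv2.imwrite('pics/wz.png',cv2.resize(w[90:290,190:370],None,fx=3,fy=3,interpolation=cv2.INTER_CUBIC)[:600])
a=cv2.imread('pics/side0.png')[140:260,300:420];b=cv2.imread('pics/scene0.png')[180:260,150:350]
cv2.imwrite('pics/sz.png',np.vstack([cv2.resize(a,None,fx=3,fy=3),cv2.resize(b,None,fx=1.8,fy=1.8)[:,:360]]))
c=d['wrist']
for uv in[(279,207),(279,206)]:print(ray(c,uv,78))
print('mark',ray(c,(218,201),50),ray(c,(239,202),50))
print('ptr',ray(c,(247,227),78),ray(c,(268,216),78))
for n,uv in(('side',(354,203)),('scene',(294,205))):print(n,ray(d[n],uv,78))
for n,uv in(('side',(391,158)),('scene',(180,217))):print(n,ray(d[n],uv,46))
for n,uv in(('side',(391,158)),('scene',(180,217))):print(n,ray(d[n],uv,42))
```

```text
[529.04818766 -26.21535114  78.        ]
[529.10348226 -25.01638283  78.        ]
mark [450.11138951 -28.51787905  50.        ] [475.80472657 -29.82878643  50.        ]
ptr [490.87781663 -50.80572149  78.        ] [515.98604935 -37.13271276  78.        ]
side [519.28780234 -19.03071819  78.        ]
scene [548.6698375  -33.06520961  78.        ]
side [ 512.68533689 -308.37137749   46.        ]
scene [ 507.91882535 -305.39636357   46.        ]
side [ 514.20184828 -314.05848585   42.        ]
scene [ 502.23223756 -306.15526107   42.        ]
```

View pics/wz.png

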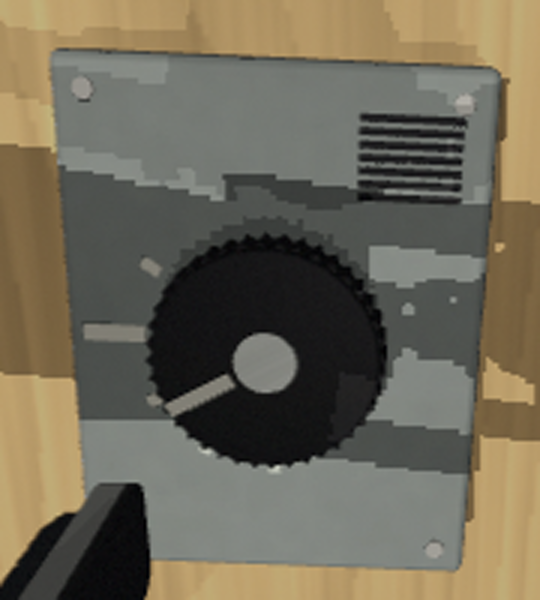

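View pics/sz.png

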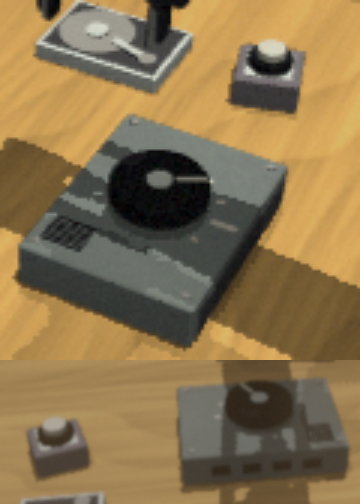

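Run:
```python
from h import *
import pickle
d=pickle.load(open('c0.pkl','rb'))
c=d['wrist']
W=lambda u,v,z:ray(c,(190+u/3,90+v/3),z).round(1)
print('cap',W(265,363,78));print('ptr',W(168,412,78),W(232,380,78))
print('mark',W(83,331,50),W(150,334,50),'corners',W(53,50,50),W(498,70,50),W(462,570,50))
print('side',ray(d['side'],(353.3,200),78),'scene',ray(d['scene'],(294.4,200.6),78))
for z in(42,44,46,48,50):print(z,ray(d['side'],(300+270/3,140+47/3),z)[:2],ray(d['scene'],(150+57/1.8,180+70/1.8),z)[:2])
```

```text
cap [528.1 -31.   78. ]
ptr [489.7 -51.2  78. ] [515.2 -38.   78. ]
mark [449.8 -27.7  50. ] [477.1 -29.   50. ] corners [451.3  81.5  50. ] [615.4  74.2  50. ] [ 607.9 -141.6   50. ]
side [525.79391207 -29.57430102  78.        ] scene [530.20038658 -29.00821249  78.        ]
42 [ 521.41416971 -325.06078056] [ 510.79751166 -301.93428746]
44 [ 520.6374687  -322.18908831] [ 513.61486562 -301.56762193]
46 [ 519.86076769 -319.31739606] [ 516.43221958 -301.2009564 ]
48 [ 519.08406668 -316.44570381] [ 519.24957354 -300.83429086]
50 [ 518.30736568 -313.57401156] [ 522.06692749 -300.46762533]
```

>>> step_arm([
  [0, 0, 0, 0, 0],
  [0, 0, 0, 0, 0],
  [0, 0, 0, 0, 0],
  [0, 0, 0, 0, 0],
  [0, 0, 0, 0, 0],
  [0, 0, 0, 0, 0],
])

```text
time_s: 0.65
ee_pos: [574.3, 0.1, 402.2]
orientation: [-3.141, 0.0, 0.007]
force: [-0.1, 0.8, -0.1]
opening: 0.143
```

>>> step_arm([
  [-0.2, -0.33, -0.6, 0, 0],
  [-0.2, -0.33, -0.6, 0, 0],
  [-0.2, -0.33, -0.6, 0, 0],
  [-0.2, -0.33, -0.6, 0, 0],
  [-0.2, -0.33, -0.6, 0, 0],
  [-0.2, -0.33, -0.6, 0, 0],
  [0, 0, 0, 0, 0],
  [0, 0, 0, 0, 0],
])

```text
time_s: 1.32
ee_pos: [537.7, -60.7, 294.0]
orientation: [-3.141, -0.003, -0.007]
force: [0.6, -0.4, 0.0]
opening: -0.002
```

>>> step_arm([
  [-0.02, 0.02, -0.5, 0.75, 0],
  [-0.02, 0.02, -0.5, 0.75, 0],
  [0, 0, -0.3, 0.75, 0],
  [0, 0, 0, 0.75, 0],
  [0, 0, 0, 0, 0],
])

```text
time_s: 1.73
ee_pos: [541.1, -58.1, 260.7]
orientation: [3.111, 0.433, 0.026]
force: [-0.2, -0.5, 0.3]
opening: 0.0
```

Run:
```python
from h import *
a=grab('wrist','w1.png');b=grab('side','s1.png')
im=cv2.imread('pics/w1.png');s=cv2.imread('pics/s1.png')[120:270,280:440]
cv2.imwrite('pics/m1.png',np.vstack([cv2.resize(im,(480,300)),cv2.resize(s,(320,300),interpolation=2)]) if 0 else np.hstack([cv2.resize(im,(480,300)),cv2.resize(s,(320,300),interpolation=2)]))
# finger tip projected
s=monitor.get_state();print(s['ee_pos'],s['force'])
```

```text
[541.12195138 -58.20068733 260.96977599] [-0.76184114  0.61768442 -0.30175413]
```

View pics/m1.png

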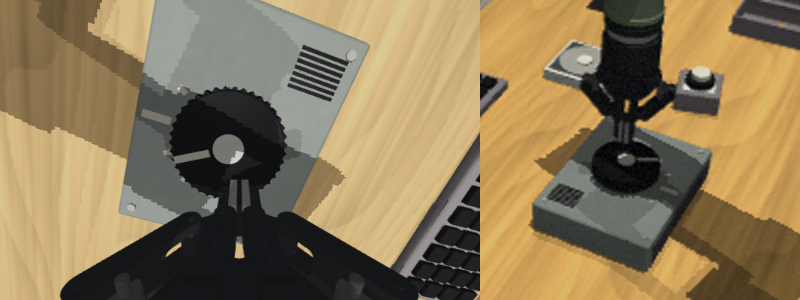

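>>> step_arm([
  [-0.05, 0, -0.2, 0, 0],
  [-0.03, 0, -0.1, 0, 0],
  [0, 0, -0.1, 0, 0],
  [0, 0, 0, 0, 0],
])

```text
time_s: 2.17
ee_pos: [540.5, -57.9, 251.4]
orientation: [3.109, 0.424, 0.037]
force: [0.4, 0.6, 1.9]
opening: 0.001
```

>>> step_arm([
  [0, 0, -0.1, 0, 0],
  [0, 0, -0.06, 0, 0],
  [0, 0, -0.06, 0, 0],
])

```text
time_s: 2.42
ee_pos: [541.5, -57.8, 247.7]
orientation: [3.109, 0.423, 0.042]
force: [-2.9, 1.9, 10.1]
opening: -0.001
```

>>> step_arm([
  [-0.1, -0.03, 0, -1, 0],
  [-0.1, -0.03, 0, -1, 0],
  [-0.1, -0.02, 0, -1, 0],
  [-0.1, -0.01, 0, -1, 0],
])

```text
time_s: 2.75
ee_pos: [532.5, -60.7, 252.0]
orientation: [3.128, -0.148, 0.057]
force: [-0.7, 0.0, 0.2]
opening: 0.002
```

```bash
cat > look.py <<'E'
from h import *
import sys
k=sys.argv[1]
a=grab('wrist',f'w{k}.png');b=grab('side',f's{k}.png')
im=cv2.imread(f'pics/w{k}.png');s=cv2.imread(f'pics/s{k}.png')[120:270,280:440]
cv2.imwrite(f'pics/m{k}.png',np.hstack([cv2.resize(im,(480,300)),cv2.resize(s,(320,300),interpolation=2)]))
s=monitor.get_state();print(s['time_s'],s['ee_pos'],s['force'],s['orientation'])
E
python3 look.py 2
```

```text
2.85 [532.03552888 -60.6451164  251.50959371] [-0.49568236 -1.55512374  0.81040965] [ 3.12823386 -0.14084841  0.05475991]
```

View pics/m2.png

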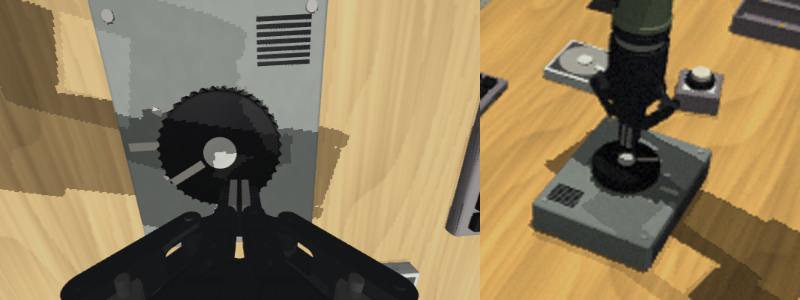

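>>> step_arm([
  [0, 0, -0.1, 0, 0],
  [0, 0, -0.08, 0, 0],
  [-0.03, 0, -0.06, -0.3, 0],
  [-0.1, 0.0, -0.05, -1, 0],
  [-0.1, 0.01, -0.05, -1, 0],
])

```text
time_s: 3.27
ee_pos: [529.5, -60.9, 247.6]
orientation: [3.095, -0.448, 0.072]
force: [-0.1, 0.1, 10.7]
opening: -0.001
```

>>> step_arm([
  [-0.1, 0.01, -0.03, -1, 0],
  [-0.1, 0.02, -0.04, -1, 0],
  [-0.1, 0.03, -0.04, -1, 0],
])

```text
time_s: 3.52
ee_pos: [525.1, -59.9, 249.7]
orientation: [3.0, -0.857, 0.094]
force: [1.4, 0.3, 6.1]
opening: -0.001
```

```bash
python3 look.py 3
```

```text
3.6167 [524.97080508 -59.90694602 249.61410568] [ 1.85641014 -0.07026149  5.69660175] [ 3.00139059 -0.85287412  0.09345771]
```

View pics/m3.png

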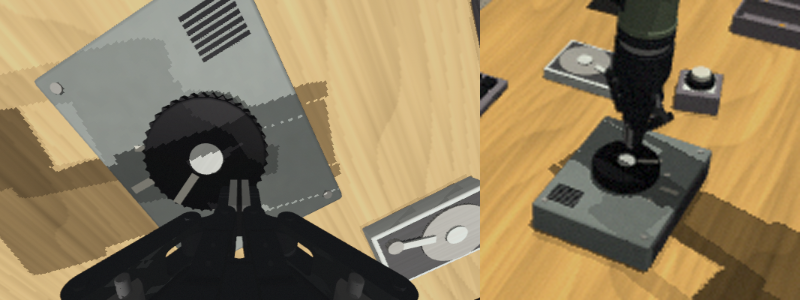

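```bash
cat > ang.py <<'E'
from h import *
import sys
# usage: tip u v (half image 480x300 coords)
c=cams.read_camera('wrist')
x=list(map(float,sys.argv[1:]))
p=[ray(c,(x[2*i]*4/3,x[2*i+1]*4/3),78-1.5) for i in range(len(x)//2)]
for q in p: print(q.round(1))
d=p[1]-p[0];print('dir',np.degrees(np.arctan2(d[1],d[0]))%360)
E
python3 ang.py 206 158 178 200; cp pics/w3.png /dev/null; python3 -c "
import cv2;w=cv2.imread('pics/w3.png');cv2.imwrite('pics/z3.png',cv2.resize(w[110:290,150:370],None,fx=3,fy=3,interpolation=2))"
```

```text
[528.  -30.1  76.5]
[490.7 -46.8  76.5]
dir 204.04464033469628
```

View pics/z3.png

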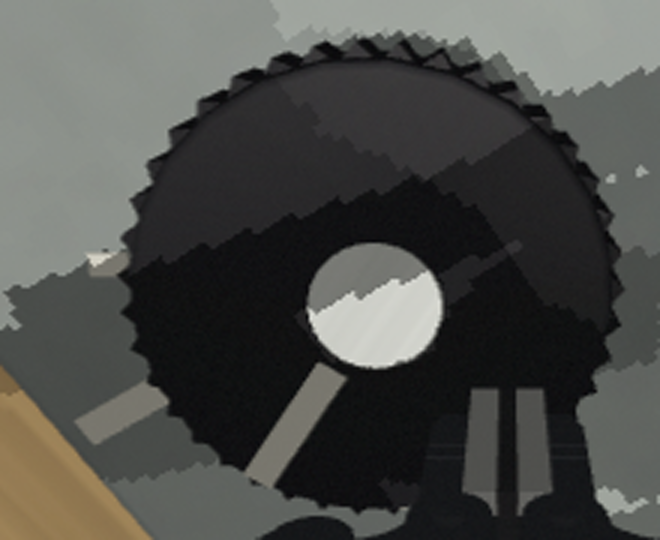

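>>> step_arm([
  [0, 0, -0.08, 0, 0],
  [-0.05, 0.0, -0.05, 0, 0],
  [-0.1, 0.01, -0.06, 0, 0],
  [-0.1, 0.02, -0.06, 0, 0],
  [-0.1, 0.03, -0.06, 0, 0],
])

```text
time_s: 4.08
ee_pos: [522.1, -59.3, 248.4]
orientation: [3.007, -0.836, 0.132]
force: [1.6, -0.5, 7.6]
opening: -0.002
```

```bash
python3 look.py 4
```

```text
4.1833 [522.05717313 -59.34926222 248.50483185] [ 0.71507382 -0.50943941  8.04314144] [ 3.00716219 -0.83619508  0.13176509]
```

View pics/m4.png

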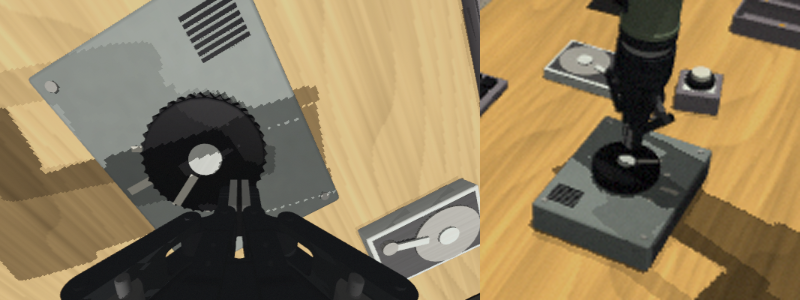

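```bash
python3 ang.py 206 158 179 202
python3 - <<'E'
import cv2,numpy as np
from h import *
R,_=cv2.Rodrigues(np.array(monitor.get_state()['orientation']));print(R.round(3));print(np.array(monitor.get_state()['ee_pos'])+173*R[:,2])
w=cv2.imread('pics/w4.png');cv2.imwrite('pics/z4.png',cv2.resize(w[110:290,150:370],None,fx=3,fy=3,interpolation=2))
E
```

```text
[529.2 -30.   76.5]
[492.4 -48.5  76.5]
dir 206.6133554166236
[[ 0.853 -0.516  0.076]
 [-0.515 -0.857 -0.039]
 [ 0.086 -0.006 -0.996]]
[535.33818947 -66.23032991  76.18304515]
```

View pics/z4.png

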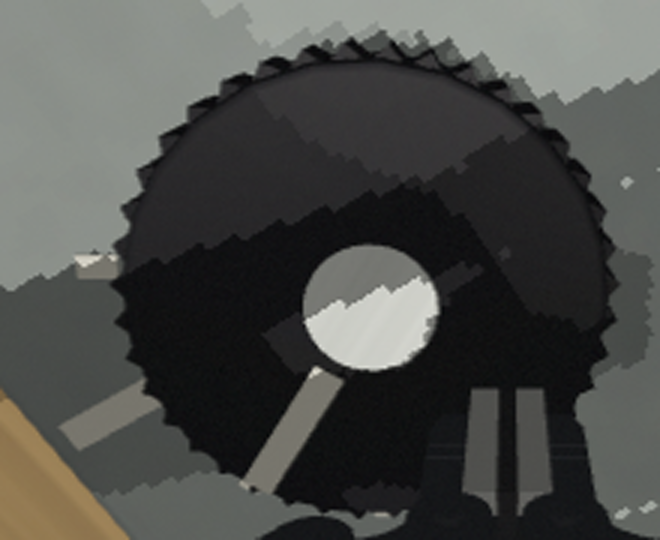

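>>> step_arm([
  [-0.1, 0, -0.12, 0, 0],
  [-0.3, 0.0, -0.1, 0, 0],
  [-0.3, 0.0, -0.1, 0, 0],
])

```text
time_s: 4.48
ee_pos: [509.4, -60.3, 246.9]
orientation: [3.011, -0.83, 0.175]
force: [3.4, 2.7, 10.5]
opening: -0.001
```

```bash
cat > tip.py <<'E'
from h import *
s=monitor.get_state()
R,_=cv2.Rodrigues(np.array(s['orientation']));t=np.array(s['ee_pos'])+173*R[:,2]
r=t[:2]-[528.5,-30]
print('t',s['time_s'],'z-axis',R[:,2].round(3),'yaw',np.degrees(np.arctan2(R[1,0],R[0,0])).round(1),'tip',t.round(1),'r',np.hypot(*r).round(1),np.degrees(np.arctan2(r[1],r[0])).round(1),'F',np.round(s['force'],1))
E
python3 look.py 5; python3 tip.py
```

```text
4.5833 [508.33342118 -60.31106248 246.62695774] [ 0.88039486  1.2451342  10.83780406] [ 3.01071201 -0.82969792  0.17076895]
t 4.5833 z-axis [ 0.101 -0.042 -0.994] yaw -30.9 tip [525.9 -67.7  74.7] r 37.7 -94.0 F [ 0.9  1.2 10.8]
```

View pics/m5.png

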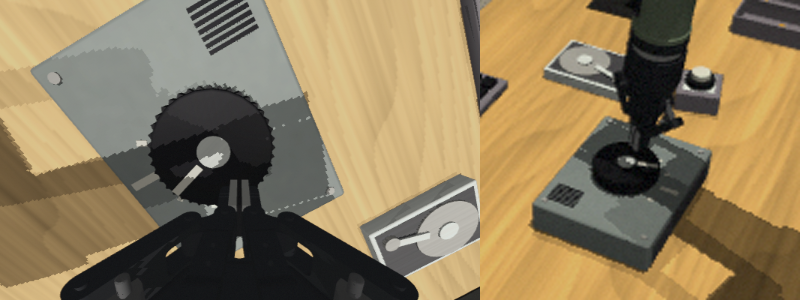

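>>> step_arm([
  [-0.25, 0.04, -0.06, 0, 0],
  [-0.25, 0.05, -0.06, 0, 0],
])

```text
time_s: 4.75
ee_pos: [498.3, -58.6, 248.2]
orientation: [3.012, -0.825, 0.197]
force: [0.3, 1.3, 6.6]
opening: -0.002
```

```bash
python3 look.py 6; python3 tip.py;python3 -c "
import cv2;w=cv2.imread('pics/w6.png');cv2.imwrite('pics/z6.png',cv2.resize(w[90:290,130:370],None,fx=3,fy=3,interpolation=2))"
```

```text
4.85 [497.38339335 -58.30360088 247.67215471] [-0.49302352  0.65978699  8.18244964] [ 3.01199911 -0.82455531  0.19380976]
t 4.85 z-axis [ 0.116 -0.045 -0.992] yaw -30.7 tip [517.4 -66.1  76. ] r 37.7 -107.1 F [-0.5  0.7  8.2]
```

View pics/z6.png

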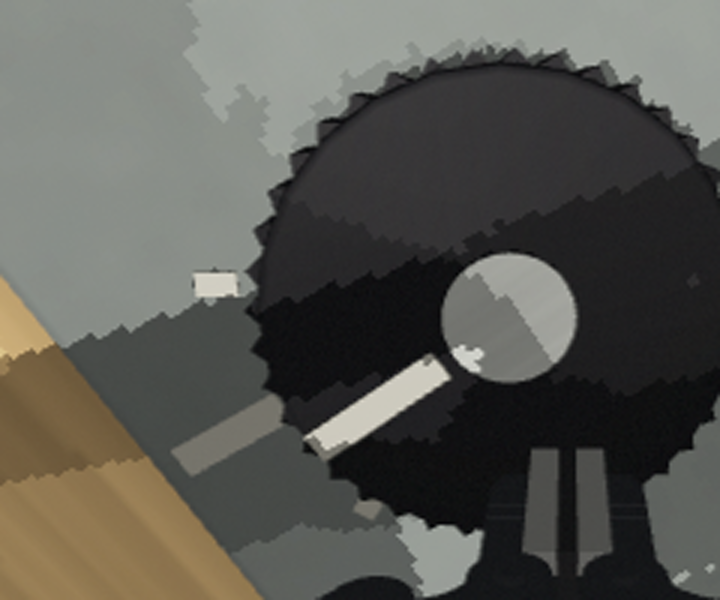

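>>> step_arm([
  [0, 0, 0.3, 0, 0],
  [0, 0, 0.6, 0, 0],
  [0, 0, 1, 0, 0],
  [0, 0, 1, 0, 0],
  [0, 0, 0, 0, 0],
])

```text
time_s: 5.27
ee_pos: [496.0, -57.8, 335.9]
orientation: [3.016, -0.812, 0.182]
force: [1.6, -0.1, 0.7]
opening: 0.003
```

```bash
python3 look.py 7; python3 tip.py
```

```text
5.3667 [494.16833946 -57.37768352 331.28138132] [ 0.69939936 -1.21552384 -0.39528475] [ 3.01676972 -0.81317499  0.16937803]
t 5.3667 z-axis [ 0.101 -0.04  -0.994] yaw -30.2 tip [511.7 -64.3 159.3] r 38.2 -116.1 F [ 0.7 -1.2 -0.4]
```

View pics/w7.png

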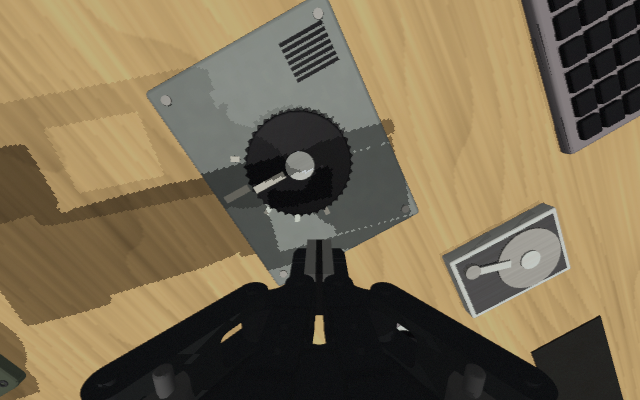

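Run:
```python
from h import *
c=cams.read_camera('wrist')
a,b=ray(c,(254,191),78),ray(c,(300,165.5),78);d=a-b;print('ptr',a,b,np.degrees(np.arctan2(d[1],d[0]))%360)
m1,m2=ray(c,(225,201),50),ray(c,(252,189),50);d=m1-m2;print('mark',m1,m2,np.degrees(np.arctan2(d[1],d[0]))%360, np.degrees(np.arctan2(m1[1]-b[1],m1[0]-b[0]))%360)
A=grab('side','s8.png');B=grab('scene','c8.png')
a=cv2.imread('pics/s8.png')[140:190,365:415];b=cv2.imread('pics/c8.png')[200:250,155:205]
cv2.imwrite('pics/k8.png',np.hstack([cv2.resize(a,(400,400),interpolation=0),cv2.resize(b,(400,400),interpolation=0)]))
```

```text
ptr [481.28910356 -27.48234408  78.        ] [524.41873349 -29.11383579  78.        ] 177.83366931771275
mark [446.60060184 -26.33811994  50.        ] [473.75610597 -29.78273599  50.        ] 172.77076492097314 177.95716751587582
```

View pics/k8.png

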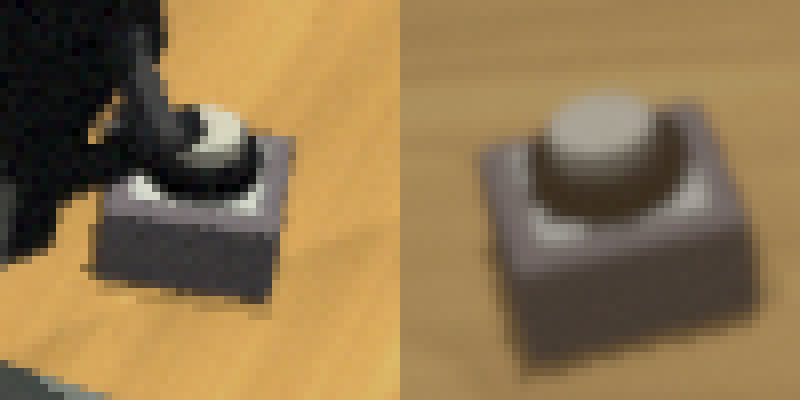

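Run:
```python
from h import *
import pickle
d=pickle.load(open('c0.pkl','rb'))
S=d['scene'];f=lambda u,v:(155+(u-400)/8,200+v/8)
P=[ray(S,f(*p),36) for p in((483,150),(700,105),(752,240),(515,268))]
for p in P:print(p.round(1))
print('box c',np.mean(P,0), [np.linalg.norm(P[i]-P[i-1]).round(1) for i in range(4)])
for z in(48,52,56,60):print(z,ray(S,f(603,125),z).round(1))
a=cv2.imread('pics/side0.png')[140:190,365:415];cv2.imwrite('pics/k0.png',cv2.resize(a,(400,400),interpolation=0))
```

```text
[ 495.2 -341.9   36. ]
[ 482.2 -277.5   36. ]
[ 554.3 -261.5   36. ]
[ 556.3 -329.2   36. ]
box c [ 521.977881   -302.52318181   36.        ] [np.float64(62.4), np.float64(65.7), np.float64(73.9), np.float64(67.7)]
48 [ 505.2 -304.3   48. ]
52 [ 510.9 -303.6   52. ]
56 [ 516.6 -302.8   56. ]
60 [ 522.3 -302.1   60. ]
```

View pics/k0.png

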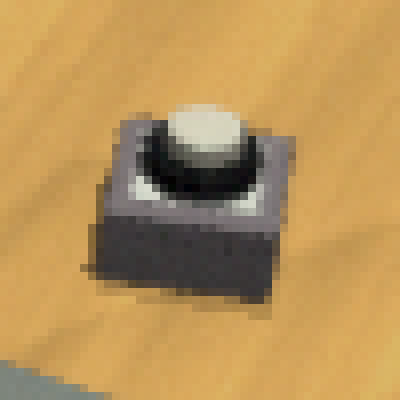

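Run:
```python
from h import *
import pickle
d=pickle.load(open('c0.pkl','rb'))
S=d['side'];f=lambda u,v:(365+u/8,140+v/8)
P=[ray(S,f(*p),36) for p in((125,120),(296,138),(275,232),(104,212))]
for p in P:print(p.round(1))
print('box c',np.mean(P,0), [np.linalg.norm(P[i]-P[i-1]).round(1) for i in range(4)])
for z in(48,52,56,60,64):print(z,ray(S,f(207,127),z).round(1))
```

```text
[ 552.2 -323.6   36. ]
[ 486.2 -342.6   36. ]
[ 473.4 -277.5   36. ]
[ 537.5 -260.    36. ]
box c [ 512.30801411 -300.93513469   36.        ] [np.float64(65.2), np.float64(68.7), np.float64(66.3), np.float64(66.4)]
48 [ 516.2 -316.6   48. ]
52 [ 514.7 -310.9   52. ]
56 [ 513.1 -305.1   56. ]
60 [ 511.6 -299.4   60. ]
64 [ 510.  -293.6   64. ]
```

>>> step_arm([
  [0, -0.85, 0, 1, 0],
  [0, -0.85, 0, 1, 0],
  [0, -0.85, 0, 1, 0],
  [0, -0.85, 0, 1, 0],
  [0, -0.85, 0, 1, 0],
  [0, -0.85, 0, 1, 0],
  [0, -0.85, 0, 0, 0],
  [0, -0.85, 0, 0, 0],
  [0, -0.85, 0, 0, 0],
  [0, -0.85, 0, 0, 0],
  [0, -0.85, 0, 0, 0],
  [0, -0.6, 0, 0, 0],
  [0, 0, 0, 0, 0],
])

```text
time_s: 6.6
ee_pos: [483.4, -363.8, 301.6]
orientation: [-3.101, -0.049, -0.095]
force: [-0.8, 0.3, 1.0]
opening: 0.004
```

```bash
python3 look.py 9; python3 tip.py
```

```text
6.7 [ 483.35125222 -360.85303024  301.06273622] [-1.20791923 -0.22188222 -0.85217054] [-3.09724778 -0.05101357 -0.09323488]
t 6.7 z-axis [ 0.059  0.043 -0.997] yaw 1.8 tip [ 493.6 -353.3  128.5] r 325.2 -96.2 F [-1.2 -0.2 -0.9]
```

View pics/w9.png

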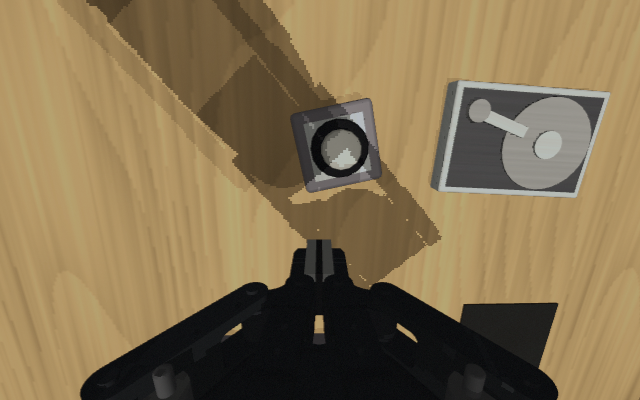

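Run:
```python
from h import *
c=cams.read_camera('wrist')
P=[ray(c,p,36) for p in((292,113),(369,98),(381,178),(310,192))]
print('box',np.mean(P,0),[np.linalg.norm(P[i]-P[i-1]).round(1) for i in range(4)])
for z in(52,56,60):print(z,ray(c,(341,150),z))
s=monitor.get_state();R,_=cv2.Rodrigues(np.array(s['orientation']));t=np.array(s['ee_pos'])+173*R[:,2]
print('tip',t,proj(c,t),s['force'])
```

```text
box [ 514.23218413 -300.20250302   36.        ] [np.float64(68.1), np.float64(63.9), np.float64(68.1), np.float64(64.0)]
52 [ 514.3390551  -301.19374352   52.        ]
56 [ 513.76230917 -300.79402795   56.        ]
60 [ 513.18556324 -300.39431238   60.        ]
tip [ 493.99773497 -352.5448562   129.03607685] [[319.61710243 253.70246378]] [0.03399878 1.0810812  0.09586696]
```

>>> step_arm([
  [0.17, 0.43, 0, 0, 0],
  [0.17, 0.43, 0, 0, 0],
  [0.17, 0.43, -0.2, 0, 0],
  [0.17, 0.43, -0.4, 0, 0],
  [0, 0, -0.6, 0, 0],
  [0, 0, -0.3, 0, 0],
  [0, 0, 0, 0, 0],
])

```text
time_s: 7.33
ee_pos: [507.5, -291.6, 254.2]
orientation: [-3.092, -0.07, -0.094]
force: [-0.2, 0.6, -0.3]
opening: 0.002
```

```bash
python3 look.py 10; python3 tip.py
```

```text
7.4333 [ 507.76029446 -292.90111636  255.74789321] [-0.0055141  -1.09461526  0.51894838] [-3.09387493 -0.06844634 -0.0963289 ]
t 7.4333 z-axis [ 0.061  0.047 -0.997] yaw 2.5 tip [ 518.3 -284.8   83.3] r 255.0 -92.3 F [-0.  -1.1  0.5]
```

View pics/m10.png

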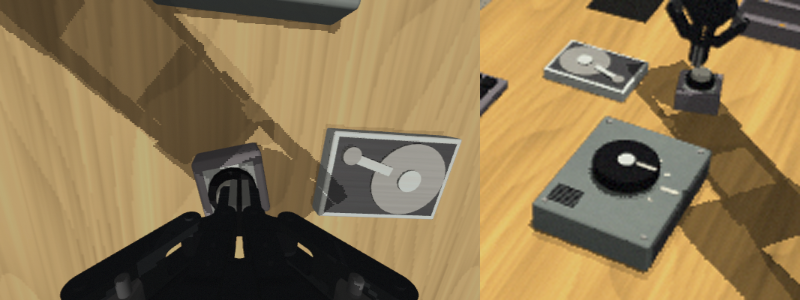

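>>> step_arm([
  [-0.05, -0.25, 0, 0, 0],
  [-0.05, -0.22, 0, 0, 0],
  [0, 0, -0.2, 0, 0],
  [0, 0, -0.1, 0, 0],
  [0, 0, 0, 0, 0],
])

```text
time_s: 7.85
ee_pos: [505.6, -310.7, 250.2]
orientation: [-3.1, -0.066, -0.106]
force: [-0.6, -0.1, -0.5]
opening: 0.002
```

```bash
python3 look.py 11; python3 tip.py
```

```text
7.95 [ 505.69522167 -310.44521143  250.38674649] [ 0.14347817  0.86996956 -0.16560205] [-3.09955307 -0.06691446 -0.10582699]
t 7.95 z-axis [ 0.067  0.041 -0.997] yaw 2.4 tip [ 517.3 -303.4   77.9] r 273.6 -92.3 F [ 0.1  0.9 -0.2]
```

View pics/m11.png

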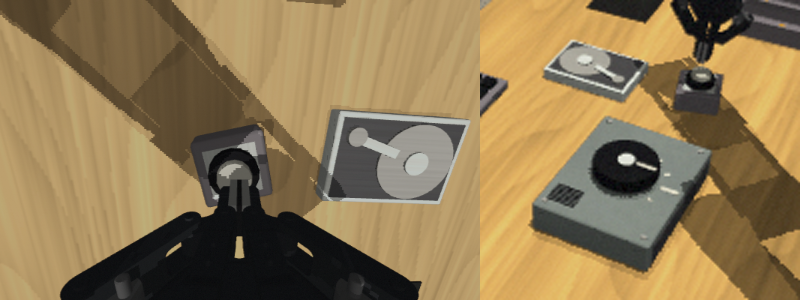

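>>> step_arm([
  [-0.05, 0.03, -0.25, 0, 0],
  [-0.03, 0.03, -0.2, 0, 0],
  [0, 0, -0.15, 0, 0],
  [0, 0, -0.05, 0, 0],
])

```text
time_s: 8.28
ee_pos: [503.2, -308.8, 229.9]
orientation: [-3.101, -0.067, -0.108]
force: [0.7, -0.8, 2.5]
opening: 0.001
```

```bash
python3 tip.py
```

```text
t 8.2833 z-axis [ 0.069  0.04  -0.997] yaw 2.4 tip [ 515.2 -302.    57.4] r 272.3 -92.8 F [ 0.7 -0.8  2.5]
```

Contact at tip z about 57. Press on.

>>> step_arm([
  [0, 0, -0.12, 0, 0],
  [0, 0, -0.12, 0, 0],
  [0, 0, -0.12, 0, 0],
  [0, 0, -0.12, 0, 0],
])

```text
time_s: 8.62
ee_pos: [504.1, -309.4, 224.8]
orientation: [-3.099, -0.071, -0.104]
force: [-9.3, 5.9, 23.2]
opening: -0.001
```

```bash
python3 tip.py
```

```text
t 8.6167 z-axis [ 0.066  0.041 -0.997] yaw 2.5 tip [ 515.5 -302.2   52.3] r 272.5 -92.7 F [-9.3  5.9 23.2]
```

```bash
python3 look.py 12; python3 tip.py
```

```text
8.7167 [ 504.02695605 -309.31314407  224.80994157] [-9.39842639  5.20242411 23.7554884 ] [-3.09934319 -0.07060304 -0.10434538]
t 8.7167 z-axis [ 0.066  0.041 -0.997] yaw 2.5 tip [ 515.5 -302.2   52.3] r 272.5 -92.7 F [-9.4  5.2 23.8]
```

>>> step_arm([
  [0, 0, 0.2, 0, 0],
  [0, 0, 0.5, 0, 0],
  [0, 0, 1, 0, 0],
  [0, 0, 1, 0, 0],
  [0, -0.8, 0.5, 0, 0],
  [0, -0.8, 0, 0, 0],
  [0, 0, 0, 0, 0],
])

```text
time_s: 9.3
ee_pos: [503.6, -356.0, 325.8]
orientation: [-3.099, -0.077, -0.103]
force: [-1.3, 0.4, 0.2]
opening: 0.001
```

```bash
python3 look.py 13; python3 tip.py
```

```text
9.4 [ 503.61447233 -353.36123888  324.69598418] [-0.30998005 -0.11890557 -0.85800631] [-3.09447023 -0.07844214 -0.10035889]
t 9.4 z-axis [ 0.064  0.046 -0.997] yaw 2.8 tip [ 514.6 -345.4  152.2] r 315.7 -92.5 F [-0.3 -0.1 -0.9]
```

View pics/w13.png

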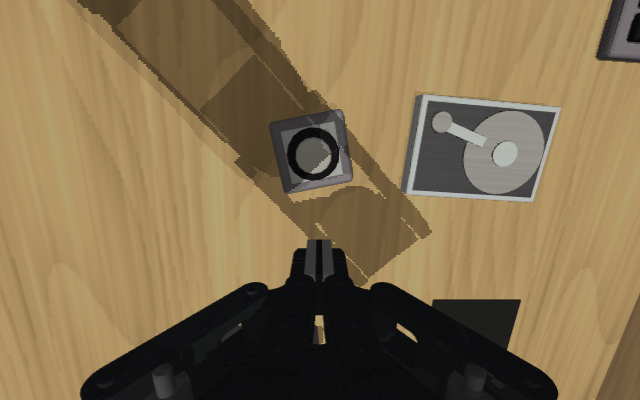

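View pics/s13.png

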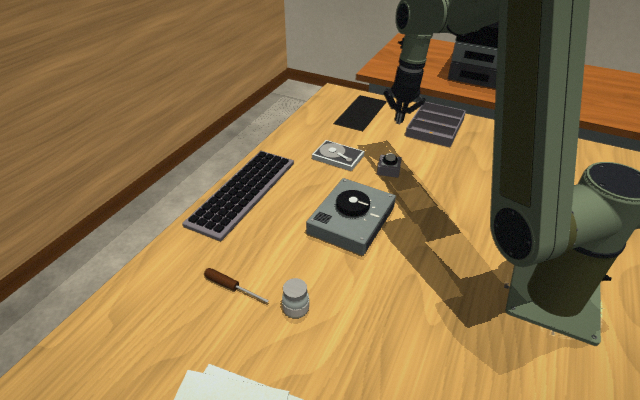

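Run:
```python
from h import *
c=cams.read_camera('wrist')
P=[ray(c,p,36) for p in((270,122),(340,110),(353,181),(286,193))]
print('box',np.mean(P,0))
for z in(58,):print(z,ray(c,(313,154),z))
A=cams.read_camera('side')['pixels'];B=cv2.cvtColor(cv2.imread('pics/side0.png'),cv2.COLOR_BGR2RGB)
a,b=[cv2.resize(x[140:260,300:420],(390,390),interpolation=0) for x in(B,A)]
cv2.imwrite('pics/cmp.png',cv2.cvtColor(np.hstack([a,b]),cv2.COLOR_RGB2BGR))
```

```text
box [ 514.22822259 -300.26644199   36.        ]
58 [ 513.54613213 -298.87763009   58.        ]
```

View pics/cmp.png

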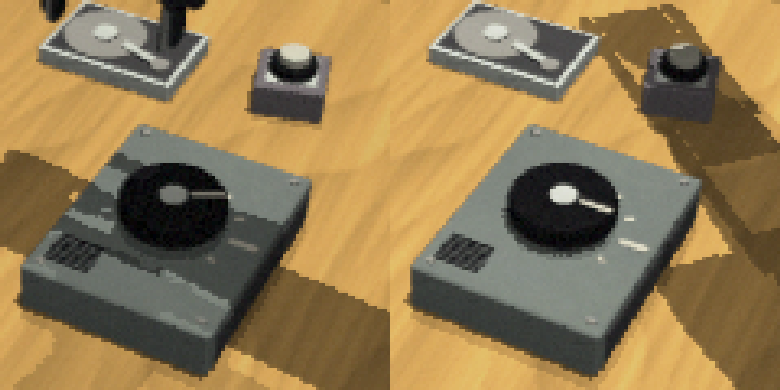

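Before and after side views: the pointer now faces the long mark. The key box has not moved, staying at (514.2, -300.2), and its button is back up.

```bash
python3 -c "
from h import *
print(monitor.get_state()['time_s'],abs(np.array(monitor.get_state()['joint_vel'])).max());print(job_done())"
```

```text
9.5 0.015410223676772361
the job is handed in; nothing more can be done
None
```

The dial is at the long mark and the white button was pressed fully and released, in that order. I handed the job in at 9.5 s of the 43 s allowed.

**Dial:** It started one click short of the mark (-0.524) and I turned it clockwise with the closed fingertips. The first strokes slipped because the finger lost pressure and the tool tilted by about 5°. A firmer stroke at about 10 N carried it over. After lifting off, the pointer measured 177.8°, and the direction from the dial's centre to the outer end of the mark measured 178.0°. A fit to the mark's two ends alone gave 172.8°, which I put down to the bar being so short. The later side view also shows the pointer facing the mark.

**Button:** I pressed until the force reached about 23 N, well past the 5 N needed, with the tip at 52 mm. First contact was at about 57–58 mm. The pictures show the button back up afterwards.

**Key box and bystanders:** The key box measured the same before and after, within 0.1 mm at (514.2, -300.2). The jar, screwdriver and drive were not touched and look unmoved. The arm finished clear of everything.

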